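Find the shaft's flat and hold the collar on it

TASK

A D-cut shaft stands upright in the assembly stand with a loose shaft collar slipped over it. Pinch the shaft by its flat and turn it until the flat squarely faces the tip of the hex driver fixed in the stand; then take the collar, turn it so its set screw points straight at the driver tip, and raise it along the shaft until the screw is level with the driver, over the middle of the flat. Finish while still holding the collar up there in the fingers; leave everything else on the bench where it is.

Things in the scene. Friction and masses are not known exactly. Their poses are not given: they have to be found in the camera images.
- stand: Heavy fixed grey stand. Origin on the shaft's axis at bench level; z up, x level from the shaft towards the hex driver. Base plate 270 x 140 x 12 mm (x -70 to 200). Round pedestal about the origin: 72 mm wide at the foot, 36 mm at its top, 60 mm above the bench. Driver's post 34 x 36 x 118 mm high at x = 125. A small loose ring and roller, up to 34 mm high above the bench, stand on the plate.
- shaft (a joint): Rotation of the upright shaft (rad); stiff (0.12 N m friction), stays where left; limits -3.1 to 3.1. 0: flat squarely faces the driver tip; grows counter-clockwise from above; starts between 0.5 and 1.8. Bright metal, 20 mm diameter, from 60 to 120 mm above the bench; D-cut over its upper 36 mm (84 to 120): 16 mm from the flat to the far round side.
- flat (a point): The flat of the shaft, 36 mm high, 15.5 mm wide, reaching the shaft's top end. Origin at the centre of the flat face, 6 mm from the shaft axis, 102 mm above the bench; x points outwards, square to the flat, z up. With one pad lying on the flat and one on the far round side, the fingers read 16 mm; at other angles more, up to 20 mm.
- collar: Loose dark steel collar, 44 mm outside diameter, bore 24 mm (2 mm play all round on the shaft), 24 mm high, 0.13 to 0.27 kg. Origin on its axis at its underside; z up, x towards its set screw. Starts resting around the shaft on the pedestal's top (underside 60 mm above the bench), free to turn and slide; the shaft stands out 36 mm above it.
- screw (a point): Outer end of the collar's set screw: an 8 mm wide round bright head that sticks out 7 mm from the collar's side; 29 mm from the collar's axis along its x, 12 mm above its underside.
- driver_tip (a point): Tip of the fixed hex driver (8 mm thick rod held level in the stand's post), pointing at the shaft; 85 mm from the shaft axis, 102 mm above the bench.

How it is judged:
By the outcome, as a careful person would: the job done as asked, in the order asked, and still so for the second after the job is handed in, while the arm keeps its last pose, push and grip.
It also fails if it takes over 51 s, if anything falls off the work surface, if the arm or the gripper's body presses on something with over 40 N, if the wrist force passes 120 N, or if a joint passes its speed limit or range.

ROBOT

A 6-joint arm with a two-finger parallel gripper is mounted at the origin on the work surface. World frame = base frame: x ahead of the robot, y to its left, z up, the work surface at z = 0. Lengths are in m, angles in rad, forces in N, time in s.
With the tool pointing down it reaches from about 0.35 to 0.975 m from the base axis. Payload 4.9 kg.
Tool frame: the origin (TCP) lies midway between the tips of the shut fingers; the grasp point (between the pads) lies 19 mm behind it; z points along the fingers, y is the line along which they close (so a half turn about z gives the same grasp; the last joint's range is limited). The gripper opens to 85 mm and grips with 20 to 120 N. Pads are 22 mm wide; open, the fingers measure 114 mm over their backs; the gripper's body (76 mm by 85 mm) begins 54 mm behind the grasp point. The pads swing forward as they close: fully open they stand 13 mm farther back than shut.
Start: joints at [-1.27, 0.053, 1.613, -0, 1.476, -0.119], TCP at [0.255, -0.571, 0.231] pointing down, gripper open.
Joint ranges: [-3.01, 3.01], [-1.01, 2.22], [0.06, 2.58], [-1.02, 4.17], [0.09, 2.62], [-3.14, 3.14]. Speed limits (rad/s): [2.57, 2.57, 3.14, 3.14, 3.14, 3.14].

INTERFACE

Orientations are given as a unit quaternion [w, x, y, z].
In Python, from plant import manip gives the robot as it stands.
- The arm moves only by the shell command python3 shift.py 'ROWS'. ROWS is a JSON list of rows, 1 to 5 of them, each of 7 numbers: the opening from 0.0 (shut) to 1.0 (fully open), then dx, dy, dz in m, then a rotation vector rx, ry, rz in rad; each row shifts and turns the commanded pose from where the row before left it, along the tool's axes as they then stand; what a row does not reach is not made up. A row lasts 1/8 s, in which the tool goes at most 0.0625 m and 0.188 rad, less where a joint would pass 70% of its speed; a pose out of reach is approached as far as the arm can. The fingers move at their own pace and stop on an object; the grip force is fixed at half the most. Time passes only in rows, so rows that do not move let the fingers close. It prints the time, the measured TCP pose, the force, the opening and the grip force at its end.
- manip.state(): the state, without advancing time (a new reading comes with each control period).
- manip.grab_frame(name): name is "side" or "top" or "wrist"; returns the picture (384x512x3 uint8, red, green, blue); there is no depth.
- manip.camera_params(name): a dict with "intrinsics" (3x3 intrinsics, pixels), "k1" (the pictures are not rectified: a ray, as slopes to the right and down, at radius r is drawn at 1 + k1 r^2 times it, then the intrinsics apply), "xyz" and "orientation" of the camera in the world. Camera axes: x right, y down, z forward; pixel columns grow to the right and rows downward; lengths in m; the calibration is good to about 2 mm. A picture is of the moment at which its call begins: read the wrist's pose just before it. camera_params takes no time and is no camera call; for the wrist camera it gives the pose at the moment of the call.
- manip.job_done(): hands the job in; it is judged then, once.
The state is a dict: "time": time; "joint_pos": joint angles; "joint_vel": joint speeds; "joint_efforts": joint torques, N m; "tool_pos": TCP position; "tool_rot": TCP orientation; "contact_force": force on the tool from outside, world axes, zero at the start; "ft_torque": the same for the moment, N m; "gripper_width": opening from 0.0 (shut) to 1.0 (fully open); "grasp_force": force on a finger pad.
Only numpy, scipy, OpenCV 4.12 (cv2) and the standard library are available. Lean on these libraries where they do the work, as an engineer would, in place of code of your own. Each camera call takes 0.05 s, during which the arm holds its last target. There are 200 camera calls.

## Working session

There is one attempt and no reset: what is moved stays moved. The work goes in short steps, Python scripts to look and compute and a shell command to move; the robot and the scene stay as the last step left them, time stands still between calls to the robot, and variables do not carry over. Pictures are saved under pics/ and viewed, at most 10 in all, crops included, and the job is handed in when it is done.

```bash
ls; mkdir -p pics
cat > h.py <<'E'
import numpy as np, cv2
from scipy.spatial.transform import Rotation as R
from plant import manip
def q2R(q): return R.from_quat([q[1],q[2],q[3],q[0]])
def grab(n,f):
    p=manip.camera_params(n); im=np.array(manip.grab_frame(n)); cv2.imwrite('pics/'+f,im[:,:,::-1]); return p,im
def ray(p,uv):
    K=np.array(p['intrinsics']); d=np.linalg.solve(K,[uv[0],uv[1],1.])[:2]; s=d.copy()
    for _ in range(30): s=d/(1+p['k1']*(s@s))
    v=q2R(p['orientation']).apply([s[0],s[1],1.]); return np.array(p['xyz']),v/np.linalg.norm(v)
def plane(p,uv,z):
    o,v=ray(p,uv); return o+v*(z-o[2])/v[2]
def proj(p,X):
    c=q2R(p['orientation']).inv().apply(np.array(X)-p['xyz']); s=c[:2]/c[2]; s=s*(1+p['k1']*(s@s))
    return (np.array(p['intrinsics'])@[s[0],s[1],1])[:2]
def tri(*obs):
    A=np.zeros((3,3));b=np.zeros(3)
    for p,uv in obs:
        o,v=ray(p,uv);M=np.eye(3)-np.outer(v,v);A+=M;b+=M@o
    return np.linalg.solve(A,b)
E
python3 - <<'E'
from h import *
import pickle
P={}
ims=[]
for n in('side','top','wrist'):
    P[n],im=grab(n,n+'0.png'); ims.append(im); print(n,P[n]['xyz'],q2R(P[n]['orientation']).as_matrix()[:,2],P[n]['intrinsics'][0],P[n]['k1'])
pickle.dump(P,open('P0.pkl','wb'))
a=np.vstack([np.hstack(ims[:2])])
cv2.imwrite('pics/a0.png',cv2.resize(a[:,:,::-1],(800,300),interpolation=cv2.INTER_AREA))
s=manip.state();print(s)
E
```

```text
pics
plant.py
shift.py
side [ 0.49405517 -0.5228018   0.44822569] [ 0.09331409  0.83800907 -0.53761816] [390.97599936   0.         250.38178602] 0.028270709637517374
top [0.47456981 0.00650117 0.73072607] [ 0.11462814 -0.00990863 -0.99335905] [346.85286795   0.         252.77806696] -0.08305548313100203
wrist [ 0.32290944 -0.53972289  0.37213241] [-0.2679151  -0.11698331 -0.95631397] [264.7851814    0.         254.58749793] -0.04372745052977669
{'time': 0.15, 'joint_pos': array([-1.26997095e+00,  5.32221319e-02,  1.61394179e+00,  6.14634716e-06,
        1.47599993e+00, -1.19032977e-01]), 'joint_vel': array([ 0.00160903, -0.0004425 , -0.00464382,  0.00162439,  0.00100074,
       -0.00036718]), 'joint_efforts': array([ 4.69362240e-04, -3.94241595e+01, -3.70720553e+01, -2.21585065e-04,
        4.64065859e-03, -6.18325146e-06]), 'tool_pos': array([ 0.25461228, -0.57027197,  0.23035694]), 'tool_rot': array([-7.82632653e-04,  9.78045435e-01,  2.08390282e-01, -6.82630748e-05]), 'contact_force': array([-0.52010893, -0.0133654 ,  0.39088594]), 'ft_torque': array([-0.04191275,  0.01459854, -0.00930355]), 'grasp_force': 0.0, 'gripper_width': 1.0043909390857946}
```

View pics/a0.png

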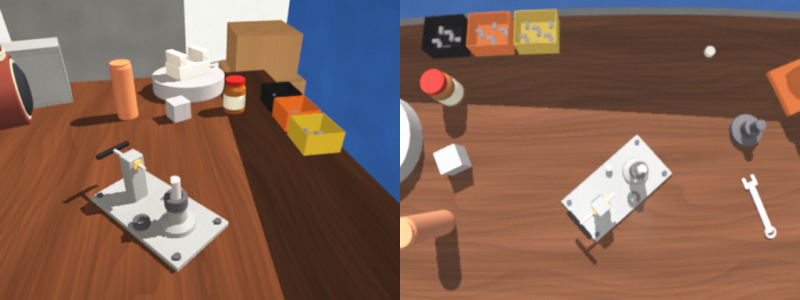

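The side and top views show the stand. The shaft is at about (224,230) in side and (307,218) in top, with the driver post to its left. Next I'll zoom in on both.

Run:
```python
import cv2,numpy as np
a=cv2.imread('pics/side0.png')[175:345,110:300]; b=cv2.imread('pics/top0.png')[165:315,200:350]
a=cv2.resize(a,(400,358),interpolation=cv2.INTER_CUBIC)
b=cv2.resize(b,(358,358),interpolation=cv2.INTER_CUBIC)
cv2.imwrite('pics/z0.png',np.hstack([a,b]))
```

```text
(no output)
```

View pics/z0.png

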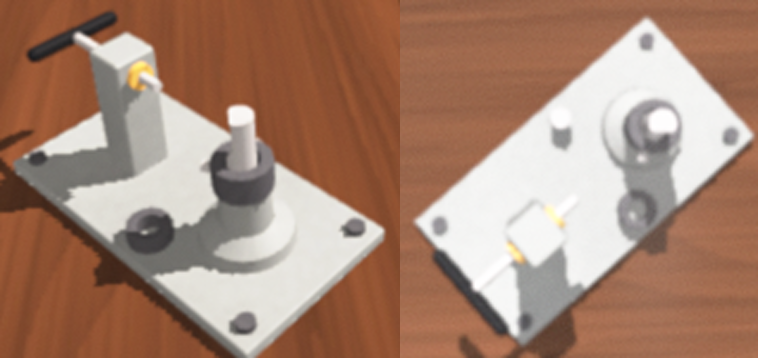

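The zoom gives shaft top at side (224,229) and top (310,216), and driver tip at side (184.6,216) and top (274,248). A small bright spot at top (301,231) may be the screw.

Run:
```python
from h import *; import pickle
P=pickle.load(open('P0.pkl','rb'))
S=lambda u,v:(P['side'],(u/2.105+110,v/2.105+175)); T=lambda u,v:(P['top'],((u-400)/2.387+200,v/2.387+165))
sh=tri(S(240,114),T(662,121)); dt=tri(S(157,87),T(576,198)); print('shaft',sh,'tip',dt,np.linalg.norm((sh-dt)[:2]))
# plate corners in top at z=.012
c=[plane(*T(*x),.012) for x in((646,17),(753,137),(519,346),(416,221))]
print(np.round(c,3)); d=(c[3]+c[2]-c[0]-c[1])/2; print('len',np.linalg.norm(d),'ang',np.degrees(np.arctan2(d[1],d[0])))
u=d/np.linalg.norm(d); o=(c[0]+c[1])/2+u*.07; print('origin',o)
e=dt-sh; print('ang tip',np.degrees(np.arctan2(e[1],e[0])))
print('screw?',plane(*T(641,158),.072)-sh)
p=manip.camera_params('wrist'); s=manip.state(); Rt=q2R(s['tool_rot'])
print('cam in tool',Rt.inv().apply(p['xyz']-s['tool_pos']),'axis',Rt.inv().apply(q2R(p['orientation']).as_matrix().T).round(3))
print(Rt.as_matrix().round(3))
```

```text
shaft [ 0.5029962  -0.09934127  0.11909016] tip [ 0.44708794 -0.03500193  0.10083014] 0.08523663512158876
[[ 0.599 -0.108  0.012]
 [ 0.491 -0.197  0.012]
 [ 0.319  0.011  0.012]
 [ 0.427  0.097  0.012]]
len 0.2690118813210202 ang 129.8187306064623
origin [ 0.50046271 -0.09873215  0.012     ]
ang tip 130.9893091204886
screw? [-0.02730695  0.0098189  -0.04709016]
cam in tool [ 0.07484041 -0.00023507 -0.14191456] axis [[-0.     1.     0.001]
 [-0.956  0.    -0.293]
 [-0.293 -0.001  0.956]]
[[ 0.913  0.408 -0.   ]
 [ 0.408 -0.913  0.002]
 [ 0.    -0.002 -1.   ]]
```
Great: shaft (0.502,-0.099), stand x angle ~130.2°. Screw candidate distance 29 mm, angle 160° → 30° off stand x. Good (screw at 29 mm!). 

Shaft axis is at (0.502,-0.099) and its top measures 0.119. The tip measures 85 mm from the axis at z 0.101, and stand x is at about 130°. All of these agree with the text. Next, the wrist camera goes in closer.

```bash
A='python3 shift.py'
python3 shift.py '[[1,0.042,-0.033,0,0,0,0],[1,0.042,-0.033,0,0,0,0],[1,0.042,-0.033,0,0,0,0],[1,0.042,-0.033,0,0,0,0],[1,0.042,-0.033,0,0,0,0]]' | tail -3
python3 shift.py '[[1,0.042,-0.033,0,0,0,0],[1,0.042,-0.033,0,0,0,0],[1,0.042,-0.033,0,0,0,0],[1,0.042,-0.033,0,0,0,0],[1,0.042,-0.033,0,0,0,0]]' | tail -3
python3 shift.py '[[1,0,0,0.01,0,0,-0.18],[1,0,0,0.01,0,0,-0.18],[1,0,0,0.01,0,0,-0.18],[1,0,0,0.01,0,0,-0.18],[1,0,0,0,0,0,-0.18]]' | tail -3
python3 shift.py '[[1,0,0,0,0,0,-0.18],[1,0,0,0,0,0,-0.18],[1,0,0,0,0,0,-0.18],[1,0,0,0,0,0,-0.18],[1,0,0,0,0,0,-0.18]]' | tail -3
python3 shift.py '[[1,0,0,0,0,0,-0.18],[1,0,0,0,0,0,-0.18],[1,0,0,0,0,0,0],[1,0,0,0,0,0,0]]' | tail -3
```

```bash
cat > look.py <<'E'
from h import *; import sys,pickle
n=sys.argv[1]; s=manip.state(); p,im=grab('wrist',n+'.png'); pickle.dump(p,open(n+'.pkl','wb'))
u,v=proj(p,[.502,-.099,.11]); print(u,v,s['tool_pos'],q2R(s['tool_rot']).as_matrix().round(3).tolist())
u0=int(np.clip(u-90,0,332)); v0=int(np.clip(v-70,0,244)); print('crop',u0,v0,'x4')
cv2.imwrite('pics/'+n+'c.png',cv2.resize(im[v0:v0+140,u0:u0+180,::-1],None,fx=4,fy=4,interpolation=cv2.INTER_CUBIC))
E
python3 look.py w1
```

```text
contact_force: [0.8, 0.4, 0.1]
gripper_width: 1.002
grasp_force: 0.0
contact_force: [0.4, -0.2, 1.2]
gripper_width: 1.002
grasp_force: 0.0
contact_force: [0.9, -0.6, -0.3]
gripper_width: 0.999
grasp_force: 0.0
contact_force: [0.3, 1.5, -0.0]
gripper_width: 1.0
grasp_force: 0.0
contact_force: [0.3, -0.0, 0.3]
gripper_width: 1.001
grasp_force: 0.0
252.35282371067038 192.22480234147966 [ 0.50362948 -0.09814067  0.1911074 ] [[-0.845, 0.535, -0.0], [0.535, 0.845, 0.0], [0.0, -0.0, -1.0]]
crop 162 122 x4
```

View pics/w1c.png

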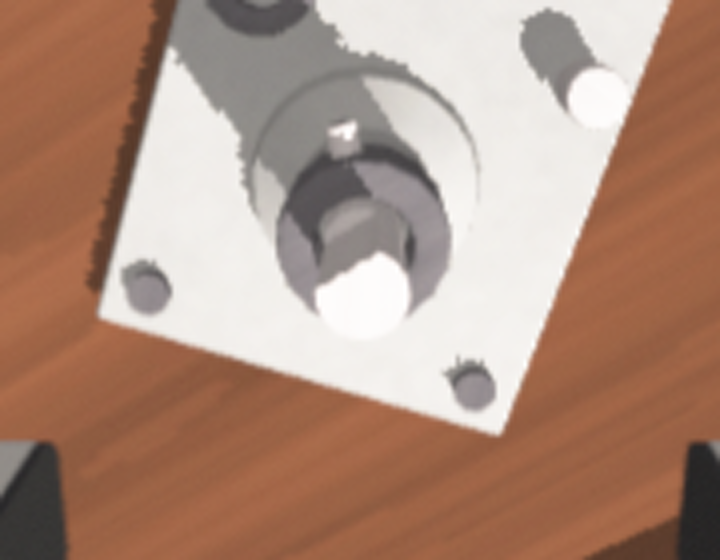

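The wrist crop shows the D-shaped shaft top as bright, with its flat edge running from about (318,292) to (385,255). It faces up-left, and the screw head is at (344,136). I'll measure both.

```bash
cat > flat.py <<'E'
from h import *; import sys,pickle
n=sys.argv[1]; p=pickle.load(open(n+'.pkl','rb')); im=cv2.imread('pics/'+n+'.png')
g=im.min(2); u,v=[float(x) for x in sys.argv[2:4]]
for th in (238,245):
    m=((g>th)*255).astype(np.uint8); k,l,st,ce=cv2.connectedComponentsWithStats(m); i=l[int(v),int(u)]
    m=(l==i).astype(np.uint8)
    c=max(cv2.findContours(cv2.resize(m*255,None,fx=4,fy=4,interpolation=cv2.INTER_LINEAR)//128,0,1)[0],key=len)[:,0]/4-.375
    X=np.array([plane(p,q,.12)[:2] for q in c])
    # support width per direction, flat: the minimum width direction, on side where many points lie
    cen,r=cv2.minEnclosingCircle((X*1000).astype(np.float32)); cen=np.array(cen)/1000
    A=np.radians(np.arange(0,360)); D=np.c_[np.cos(A),np.sin(A)]; s=(X@D.T); w=s.max(0)-s.min(0); near=(s>s.max(0)-.0006).sum(0)
    j=near.argmax(); print(th,'area',st[i,4],'encl r',r,'cen',cen,'minwidth',w.min()*1e3,np.argmin(w)%180,'maxw',w.max()*1e3,'flat dir',j,near[j],'d from cen',((s.max(0)[j])-cen@D[j])*1e3)
E
python3 flat.py w1 253 197
python3 - <<'E'
from h import *; import pickle
p=pickle.load(open('w1.pkl','rb')); im=cv2.imread('pics/w1.png')
P=pickle.load(open('P0.pkl','rb'))
s=(344/4+162,138/4+122)
X=tri((p,s),(P['top'],((641-400)/2.387+200,158/2.387+165))); print('screw',X)
Y=plane(p,s,.072); d=Y[:2]-[.502,-.099]; print(Y,np.linalg.norm(d),np.degrees(np.arctan2(d[1],d[0])))
# plate corners, shaft
z=lambda u,v:(p,(u/4+162,v/4+122))
a=plane(*z(98,318),.012);b=plane(*z(503,436),.012);print('corners',a,b,np.linalg.norm(a-b),'x dir',np.degrees(np.arctan2(*(a-b)[1::-1]))%360)
# pedestal foot & collar top circle
print('collar top ctr',plane(*z(364,238),.084))
E
```

```text
238 area 357 encl r 10.790689468383789 cen [ 0.50237268 -0.09958853] minwidth 17.339461235062693 0 maxw 21.580932491787163 flat dir 179 49 d from cen 6.8585925279252
245 area 323 encl r 9.908928871154785 cen [ 0.50178995 -0.09898572] minwidth 16.099002612733003 0 maxw 19.81341339289727 flat dir 179 40 d from cen 6.265427576650384
screw [ 0.47569648 -0.08700226  0.0908778 ]
[ 0.47847889 -0.08951686  0.072     ] 0.025360845450240897 158.0419151289419
corners [ 0.49403953 -0.19588436  0.012     ] [ 0.6005224 -0.1063606  0.012    ] 0.13911543725829914 x dir 220.05490130364478
collar top ctr [ 0.50017159 -0.09731778  0.084     ]
```

With the threshold at 245 the D matches the drawing: 16.1 mm across and 19.8 mm diameter. Its centre is (0.5018,-0.0990), and the flat faces 179.5°. Stand x is at 130.05°, so the shaft has to turn by -0.863 rad. I'll turn the tool so its y lies at 0°, then lower to the shaft.

```bash
python3 shift.py '[[0.6,0,0,0,0,0,0.18],[0.6,0,0,0,0,0,0.18],[0.6,0,0,0,0,0,0.18],[0.6,0,0,0,0,0,0.18],[0.6,0,0,0,0,0,0.18]]' | tail -3
python3 shift.py '[[0.6,-0.0009,0.0002,0,0,0,0.112],[0.6,0,0,0.03,0,0,0],[0.6,0,0,0.03,0,0,0],[0.6,0,0,0,0,0,0],[0.6,0,0,0,0,0,0]]'
python3 -c "
from h import *
s=manip.state();print(s['tool_pos'],q2R(s['tool_rot']).as_matrix().round(4))"
```

```text
contact_force: [-0.2, -0.8, -0.2]
gripper_width: 0.603
grasp_force: 0.0
time: 4.45
tool_pos: [0.5046, -0.0993, 0.1324]
tool_rot: [0.001, 0.708, 0.706, 0.0]
contact_force: [-1.1, 0.7, 0.0]
gripper_width: 0.599
grasp_force: 0.0
[ 0.50463347 -0.09925864  0.13242233] [[ 3.6e-03  1.0e+00  1.3e-03]
 [ 1.0e+00 -3.6e-03 -4.0e-04]
 [-4.0e-04  1.3e-03 -1.0e+00]]
```

```bash
python3 shift.py '[[0.6,0,-0.0006,0.021,0,0,0],[0.6,0,0,0.021,0,0,0],[0.6,0,0,0,0,0,0],[0.6,0,0,0,0,0,0]]'
python3 shift.py '[[0,0,0,0,0,0,0],[0,0,0,0,0,0,0],[0,0,0,0,0,0,0],[0,0,0,0,0,0,0],[0,0,0,0,0,0,0]]'
```

```text
time: 4.95
tool_pos: [0.5046, -0.0995, 0.0912]
tool_rot: [0.001, 0.708, 0.706, 0.001]
contact_force: [-0.7, -0.5, 0.2]
gripper_width: 0.598
grasp_force: 0.0
time: 5.58
tool_pos: [0.5035, -0.0993, 0.0905]
tool_rot: [0.0, 0.708, 0.706, -0.0]
contact_force: [-5.6, 0.3, 6.1]
gripper_width: 0.174
grasp_force: 59.3
```

The opening reads about 15 mm, which fits pads lying on the flat. Now I'll turn the shaft by -0.863.

```bash
python3 shift.py '[[0,-0.0003,-0.0006,0,0,0,0.1226],[0,-0.0003,0,0,0,0,0.12],[0,-0.0003,0,0,0,0,0.12],[0,-0.0003,0,0,0,0,0.12],[0,-0.0003,0,0,0,0,0.12]]'
python3 shift.py '[[0,-0.0003,0,0,0,0,0.13],[0,-0.0003,0,0,0,0,0.13],[0,0,0,0,0,0,0],[0,0,0,0,0,0,0],[0,0,0,0,0,0,0]]'
python3 -c "
from h import *
s=manip.state();m=q2R(s['tool_rot']).as_matrix();print(s['tool_pos'],np.degrees(np.arctan2(m[1,1],m[0,1])),s['ft_torque'],s['gripper_width'])"
```

```text
time: 6.2
tool_pos: [0.5031, -0.1003, 0.0905]
tool_rot: [0.0, 0.887, 0.463, 0.001]
contact_force: [-1.3, 2.0, 4.1]
gripper_width: 0.169
grasp_force: 58.8
time: 6.82
tool_pos: [0.5029, -0.1007, 0.0905]
tool_rot: [0.0, 0.938, 0.346, 0.001]
contact_force: [-1.6, 3.7, 6.3]
gripper_width: 0.172
grasp_force: 58.9
[ 0.50286521 -0.10070959  0.09052347] -49.47056632368238 [ 0.36566204  0.18366045 -0.11686383] 0.17213103372649585
```

```bash
python3 shift.py '[[0,0,0,0,0,0,0.009],[0,0,0,0,0,0,0],[0.6,0,0,0,0,0,0],[0.6,0,0,0,0,0,0],[0.6,0,0,0,0,0,0]]'
python3 shift.py '[[0.6,0,0,-0.03,0,0,0],[0.8,0,0,-0.03,0,0,0],[1,0,0,-0.03,0,0,0],[1,0,0,0,0,0,0],[1,0,0,0,0,0,0]]'
python3 look.py w2
```

```text
time: 7.45
tool_pos: [0.5019, -0.101, 0.089]
tool_rot: [-0.0, 0.94, 0.341, -0.0]
contact_force: [0.2, 0.7, 0.3]
gripper_width: 0.599
grasp_force: 0.0
time: 8.07
tool_pos: [0.5016, -0.1008, 0.1781]
tool_rot: [-0.0, 0.94, 0.341, -0.001]
contact_force: [-1.0, 0.6, -0.1]
gripper_width: 0.995
grasp_force: 0.0
253.7188237577433 196.51452780934795 [ 0.50155289 -0.10081617  0.17811139] [[0.767, 0.641, -0.001], [0.641, -0.767, 0.0], [-0.001, -0.001, -1.0]]
crop 163 126 x4
```

View pics/w2c.png

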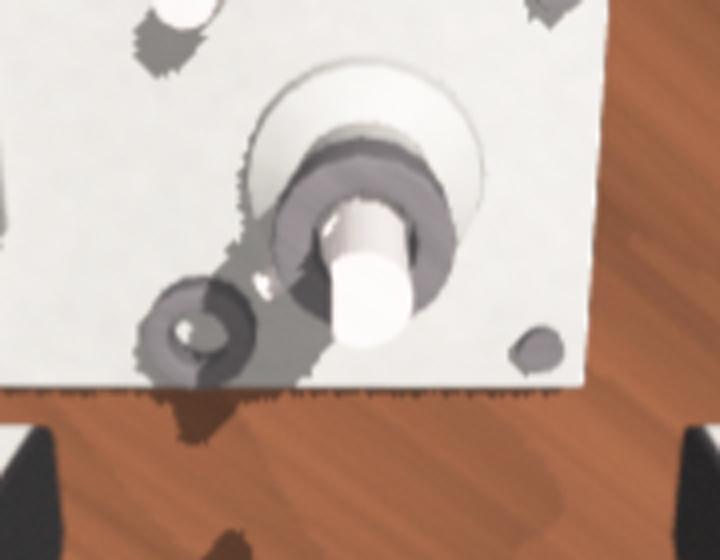

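The flat now faces left, towards the driver. The screw head shows at crop (265,286).

```bash
sed -i 's/(238,245)/(240,245,248,251)/' flat.py; python3 flat.py w2 256 200
python3 - <<'E'
from h import *; import pickle
p=pickle.load(open('w2.pkl','rb')); p1=pickle.load(open('w1.pkl','rb'))
z=lambda u,v:(p,(u/4+163,v/4+126))
a=plane(*z(0,387),.012);b=plane(*z(580,387),.012);c=plane(*z(605,20),.012)
print('x dir',np.degrees(np.arctan2(*(a-b)[1::-1])), np.degrees(np.arctan2(*(b-c)[1::-1])) )
s=z(265,286); s1=(p1,(344/4+162,138/4+122)); print('screw tri',tri(s,s1))
C=np.array([plane(*z(365,232),.084),plane(p1,(364/4+162,238/4+122),.084)]); print('collar',C)
for q in(s,s1):
    X=plane(*q,.074); d=X-C.mean(0); print(X,np.hypot(*d[:2]),np.degrees(np.arctan2(d[1],d[0])))
E
```

```text
240 area 385 encl r 10.569868087768555 cen [ 0.50186545 -0.09889368] minwidth 15.628812659990999 133 maxw 21.139436638893116 flat dir 132 61 d from cen 6.023661512181199
245 area 361 encl r 10.088539123535156 cen [ 0.50198856 -0.09938385] minwidth 15.573512921036647 133 maxw 20.115404023369475 flat dir 133 54 d from cen 6.380492640650881
248 area 334 encl r 9.752376556396484 cen [ 0.50191187 -0.0989395 ] minwidth 14.370125707090398 130 maxw 19.49974254160053 flat dir 311 43 d from cen 8.748610922259093
251 area 196368 encl r 311.76226806640625 cen [ 0.41841885 -0.17007825] minwidth 369.7317161968385 40 maxw 596.0910273986783 flat dir 40 50 d from cen 257.1043998903356
x dir 129.99574677790653 -140.33249834384327
screw tri [ 0.47750619 -0.08856984  0.07863228]
collar [[ 0.50470464 -0.09721895  0.084     ]
 [ 0.50017159 -0.09731778  0.084     ]]
[ 0.47593777 -0.08911037  0.074     ] 0.027727624461077516 162.88929741172223
[ 0.47818878 -0.08927492  0.074     ] 0.025532831830766562 161.7559479093309
```

```bash
python3 shift.py '[[1,0,0,0,0,0,-0.18],[1,0,0,0,0,0,-0.18],[1,0,0,0,0,0,-0.18],[1,0,0,0,0,0,-0.18],[1,0,0,0,0,0,-0.18]]' | tail -3
python3 shift.py '[[1,0,0,0,0,0,-0.18],[1,0,0,0,0,0,-0.18],[1,0,0,0,0,0,-0.18],[1,0,0,0,0,0,-0.18],[1,0,0,0,0,0,-0.18]]' | tail -3
python3 shift.py '[[1,0,0,0,0,0,-0.18],[1,0,0,0,0,0,-0.133],[1,0,0,0,0,0,0],[1,0,0,0,0,0,0]]'
python3 look.py w3
```

```text
contact_force: [0.2, 0.1, 0.3]
gripper_width: 0.998
grasp_force: 0.0
contact_force: [-0.1, 1.4, -0.1]
gripper_width: 1.004
grasp_force: 0.0
time: 9.88
tool_pos: [0.5017, -0.1008, 0.1783]
tool_rot: [-0.001, 0.166, 0.986, 0.0]
contact_force: [0.1, 0.2, 0.3]
gripper_width: 1.002
grasp_force: 0.0
256.2589849378476 197.77970022345303 [ 0.50165674 -0.1008101   0.17828084] [[-0.945, 0.328, -0.002], [0.328, 0.945, 0.001], [0.002, 0.0, -1.0]]
crop 166 127 x4
```

View pics/w3c.png

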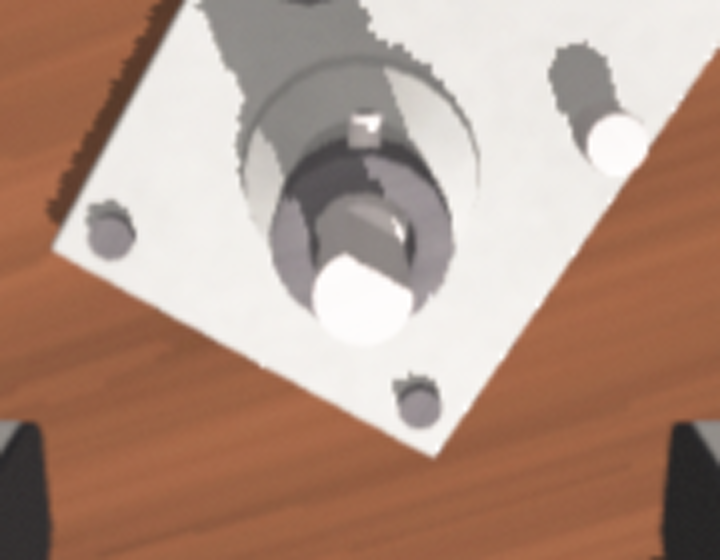

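The screw head is at crop (365,125), nearly straight up from the collar centre at (362,236). The flat edge is parallel to the plate's end edge to within about 2°.

Run:
```python
from h import *; import pickle
L=lambda n:pickle.load(open(n+'.pkl','rb'))
p1,p2,p3=L('w1'),L('w2'),L('w3')
c=lambda p,o,u,v:(p,(u/4+o[0],v/4+o[1])); 
s=[c(p1,(162,122),344,138),c(p2,(163,126),265,286),c(p3,(166,127),365,126)]
print('screw tri',tri(*s),tri(s[1],s[2]))
C=[plane(*q,.084) for q in(c(p3,(166,127),362,236),c(p2,(163,126),365,232),c(p1,(162,122),364,238))]; print('C',C)
X=plane(*s[2],.076)
for cc in (C[0],np.array([.502,-.099,0])):
    d=X-cc; print(np.hypot(*d[:2]),np.degrees(np.arctan2(d[1],d[0])))
z=lambda u,v:plane(*c(p3,(166,127),u,v),.12); d=z(412,291)-z(335,254); print('flat edge normal',np.degrees(np.arctan2(d[1],d[0]))+90)
m=manip.state();r=q2R(m['tool_rot']).as_matrix();print('y ang',np.degrees(np.arctan2(r[1,1],r[0,1])))
# colour-masked collar: dark pixels ellipse
```

```text
screw tri [ 0.47715286 -0.08884283  0.07735752] [ 0.47680916 -0.08891957  0.0764976 ]
C [array([ 0.49980128, -0.09781837,  0.084     ]), array([ 0.50470464, -0.09721895,  0.084     ]), array([ 0.50017159, -0.09731778,  0.084     ])]
0.024461931720275238 159.17943470222792
0.026939012424918 158.4925504117511
flat edge normal 133.98568244936456
y ang 70.8727040144967
```

Run:
```python
from h import *; import pickle
def crossings(im,p,a,b,inn,lvl,off):
    # a,b crop pts along the edge, inn: vector into the D
    out=[]
    for t in np.linspace(.1,.9,25):
        q=np.array(a)*(1-t)+np.array(b)*t; k=np.linspace(-4,4,81); pts=(q/4+off)[None]+k[:,None]*inn
        g=cv2.remap(im,pts[:,0].astype(np.float32)[None],pts[:,1].astype(np.float32)[None],cv2.INTER_LINEAR)[0]
        i=np.where((g[:-1]<lvl)&(g[1:]>=lvl))[0]
        if len(i): out.append(plane(p,pts[i[-1]],.12)[:2])
    return np.array(out)
for n,off,a,b in(('w1',(162,122),(318,292),(385,256)),('w2',(163,126),(332,335),(332,262)),('w3',(166,127),(340,258),(408,292))):
    p=pickle.load(open(n+'.pkl','rb')); im=cv2.imread(f'pics/{n}.png').min(2).astype(np.float32)
    d=np.array(b,float)-a; inn=np.array([-d[1],d[0]])/np.hypot(*d); 
    for lvl in(190,210,225):
        X=crossings(im,p,a,b,inn,lvl,np.array(off)+0)
        l=cv2.fitLine(X.astype(np.float32),cv2.DIST_HUBER,0,1e-5,1e-5).ravel(); an=np.degrees(np.arctan2(l[1],l[0]))
        nrm=an+90; e=np.array([np.cos(np.radians(nrm)),np.sin(np.radians(nrm))]); dist=(l[2:]-[.502,-.099])@e
        if dist<0: nrm+=180
        print(n,lvl,len(X),round(nrm%360,1),round(abs(dist)*1e3,1))
# plate end edge for the stand's x, w3
p=pickle.load(open('w3.pkl','rb')); im=cv2.imread('pics/w3.png')[:,:,0].astype(np.float32)
for n,off,a,b in(('w3',(166,127),(52,248),(433,457)),('w3',(166,127),(433,457),(700,80)),('w1',(162,122),(98,318),(503,436)),('w1',(162,122),(98,318),(175,20))):
    p=pickle.load(open(n+'.pkl','rb')); im=cv2.imread(f'pics/{n}.png')[:,:,0].astype(np.float32)
    d=np.array(b,float)-a; inn=np.array([d[1],-d[0]])/np.hypot(*d); T=[]
    if a==(98,318) and b==(175,20): inn=-inn
    for t in np.linspace(.05,.95,60):
        q=(np.array(a)*(1-t)+np.array(b)*t)/4+off; k=np.linspace(-5,5,101); pts=q+k[:,None]*inn
        g=cv2.remap(im,pts[:,0].astype(np.float32)[None],pts[:,1].astype(np.float32)[None],cv2.INTER_LINEAR)[0]
        i=np.where((g[:-1]<140)&(g[1:]>=140))[0]
        if len(i): T.append(plane(p,pts[i[0]],.012)[:2])
    l=cv2.fitLine(np.array(T,np.float32),cv2.DIST_HUBER,0,1e-5,1e-5).ravel(); print('plate',n,len(T),np.degrees(np.arctan2(l[1],l[0]))%90)
```

```text
w1 190 25 179.8 6.9
w1 210 25 179.7 6.6
w1 225 25 179.7 6.3
w2 190 25 129.2 6.4
w2 210 25 129.6 6.3
w2 225 25 129.7 6.2
w3 190 25 130.0 6.9
w3 210 25 130.1 6.6
w3 225 25 130.6 6.4
plate w3 60 39.85379
plate w3 60 39.905212
plate w1 60 39.828552
plate w1 58 39.82507
```

The sub-pixel fits put the flat at 130.0°±0.4 and stand x at 129.85°, so the shaft is set. Now I'll lower over the collar and grip it.

```bash
python3 shift.py '[[1,0.0003,0.0018,0,0,0,0.024],[1,0,0,0.03,0,0,0],[1,0,0,0.03,0,0,0],[1,0,0,0.03,0,0,0],[1,0,0,0,0,0,0]]'
python3 shift.py '[[1,0,0,0.016,0,0,0],[1,0,0,0.016,0,0,0],[1,0,0,0,0,0,0],[1,0,0,0,0,0,0]]'
python3 -c "
from h import *
s=manip.state();m=q2R(s['tool_rot']).as_matrix();print(s['tool_pos'],np.degrees(np.arctan2(m[1,1],m[0,1])),s['ft_torque'],s['joint_pos'])"
```

```text
time: 10.55
tool_pos: [0.5003, -0.0983, 0.0866]
tool_rot: [-0.003, 0.178, 0.984, 0.0]
contact_force: [0.5, 0.7, 0.5]
gripper_width: 1.0
grasp_force: 0.0
time: 11.05
tool_pos: [0.5027, -0.0993, 0.0576]
tool_rot: [0.0, 0.177, 0.984, -0.0]
contact_force: [-0.3, 0.4, -0.1]
gripper_width: 1.0
grasp_force: 0.0
[ 0.50269662 -0.09925219  0.05759655] 69.57541108127403 [ 0.03981304  0.00561943 -0.04076334] [-3.40256412e-01 -3.93841943e-02  2.01270121e+00  9.21054652e-06
  1.16783291e+00 -1.55458002e+00]
```

```bash
python3 shift.py '[[0,0,0,0,0,0,0],[0,0,0,0,0,0,0],[0,0,0,0,0,0,0],[0,0,0,0,0,0,0],[0,0,0,0,0,0,0]]'
python3 look.py w4
```

```text
time: 11.68
tool_pos: [0.503, -0.0994, 0.0581]
tool_rot: [0.001, 0.177, 0.984, -0.0]
contact_force: [0.1, -0.0, 4.3]
gripper_width: 0.49
grasp_force: 61.8
253.84898735233966 293.9678984126991 [ 0.50301048 -0.09941328  0.05805397] [[-0.937, 0.349, 0.001], [0.349, 0.937, -0.001], [-0.001, -0.0, -1.0]]
crop 163 223 x4
```

View pics/w4c.png

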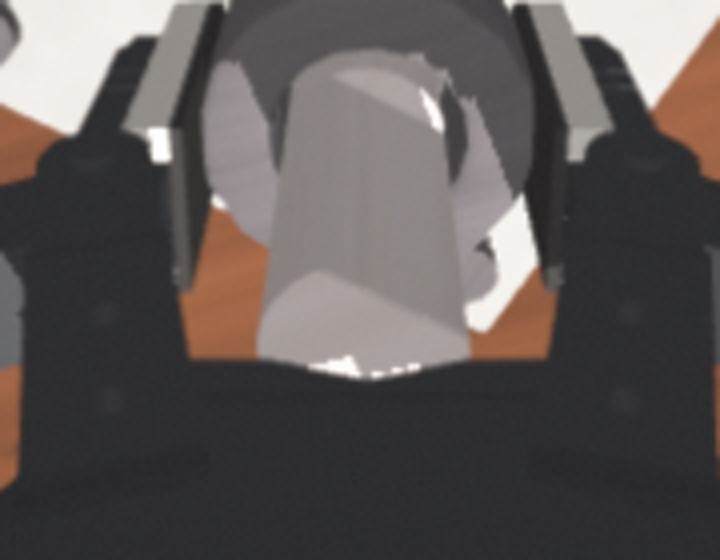

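The collar is held between the pads at an opening of about 42 mm, with the shaft well inside the bore. The screw lies above this crop, so I'll crop there and find it.

Run:
```python
import cv2; im=cv2.imread('pics/w4.png'); cv2.imwrite('pics/w4d.png',cv2.resize(im[140:290,163:343],None,fx=4,fy=4,interpolation=cv2.INTER_CUBIC))
```

```text
(no output)
```

View pics/w4d.png

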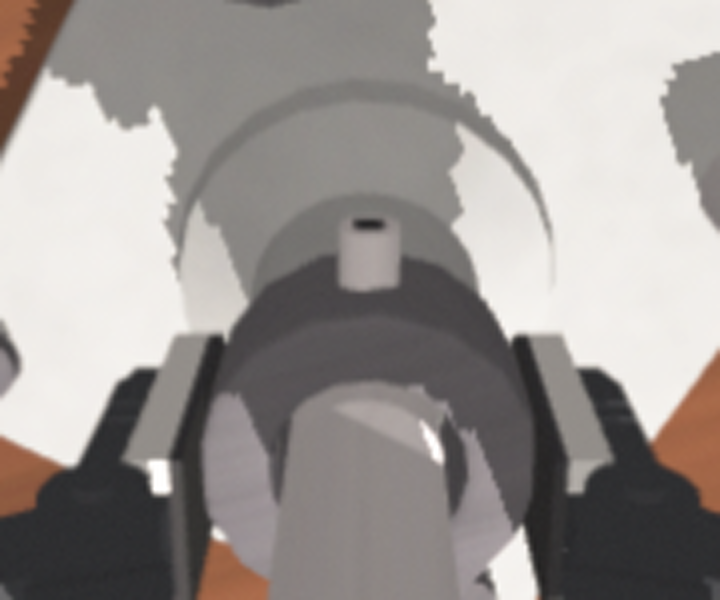

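The screw's axis runs straight up the image at column 369, and the collar centre is at column 368. So the screw lies along tool x to within about 1°. I'll check the numbers.

Run:
```python
from h import *; import pickle
p=pickle.load(open('w4.pkl','rb')); z=lambda u,v,h:plane(p,(u/4+163,v/4+140),h)
s=manip.state();Rt=q2R(s['tool_rot']);print(s['tool_pos'],s['gripper_width'])
l,r=z(203,450,.084),z(533,450,.084);C=(l+r)/2;print('collar dia',np.linalg.norm(l-r),'C',C)
a,b=z(369.5,288,.075),z(369,222,.0755);d=b-a;print('screw dir shank',np.degrees(np.arctan2(d[1],d[0])))
d=b-C;print('end',b,'from C',np.hypot(*d[:2]),np.degrees(np.arctan2(d[1],d[0])))
```

```text
[ 0.50300618 -0.09940142  0.05804802] 0.4868884005935922
collar dia 0.04110615084543434 C [ 0.49880445 -0.0972489   0.084     ]
screw dir shank 160.03269769696908
end [ 0.47344052 -0.08767047  0.0755    ] from C 0.027112271951004276 159.31145521976705
```

```bash
python3 shift.py '[[0,-0.0006,0,-0.002,0,0,0],[0,-0.0004,0,0,0,0,0.13],[0,-0.0004,0,0,0,0,0.13],[0,-0.0004,0,0,0,0,0.13],[0,0,0,0,0,0,0.131]]'
python3 shift.py '[[0,0,0,-0.007,0,0,0],[0,0,0,-0.007,0,0,0],[0,0,0,-0.007,0,0,0],[0,0,0,-0.007,0,0,0],[0,0,0,0,0,0,0]]'
python3 shift.py '[[0,0,0,0,0,0,0],[0,0,0,0,0,0,0]]'
python3 -c "
from h import *
s=manip.state();m=q2R(s['tool_rot']).as_matrix();print(s['tool_pos'],np.degrees(np.arctan2(m[1,1],m[0,1])),s['ft_torque'])"
sed -i "s/.11\]); print(u/.1]); print(u/; s/v-70,0/v-110,0/; s/v0+140/v0+145/" look.py; python3 look.py w5
```

```text
time: 12.35
tool_pos: [0.5032, -0.0994, 0.0581]
tool_rot: [-0.001, 0.427, 0.904, 0.0]
contact_force: [1.1, 0.8, -1.6]
gripper_width: 0.486
grasp_force: 61.2
time: 12.98
tool_pos: [0.5045, -0.1001, 0.0882]
tool_rot: [0.001, 0.425, 0.905, 0.0]
contact_force: [1.0, 0.0, -2.2]
gripper_width: 0.487
grasp_force: 61.1
time: 13.22
tool_pos: [0.5038, -0.0998, 0.087]
tool_rot: [-0.0, 0.425, 0.905, -0.0]
contact_force: [0.2, 0.9, -2.6]
gripper_width: 0.486
grasp_force: 61.1
[ 0.50381503 -0.09984221  0.08695101] 39.731425743009474 [ 0.01773693 -0.02873942  0.01837952]
252.51358832277552 244.89350223136688 [ 0.50381503 -0.09984221  0.08695101] [[-0.639, 0.769, -0.001], [0.769, 0.639, 0.0], [0.001, -0.0, -1.0]]
crop 162 134 x4
```

View pics/w5c.png

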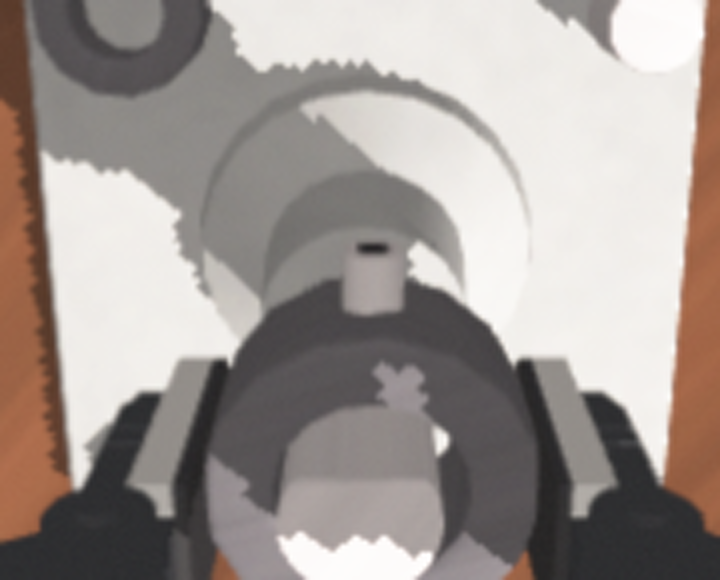

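The flat edge is square in the picture, centred at column 361. The screw points straight up at column 373, so the collar sits about 1.2 mm to tool +y. I'll shift it over and check with the side and wrist views.

```bash
python3 shift.py '[[0,0,-0.0012,0,0,0,0],[0,0,0,0,0,0,0],[0,0,0,0,0,0,0]]'
python3 look.py w6
python3 - <<'E'
from h import *; import pickle
p,im=grab('side','s6.png'); pickle.dump(p,open('s6.pkl','wb')); w=cv2.imread('pics/w6.png')
a=cv2.resize(im[190:270,165:255,::-1],(400,356),interpolation=cv2.INTER_CUBIC)
b=cv2.resize(w[180:280,198:310],(399,356),interpolation=cv2.INTER_CUBIC)
cv2.imwrite('pics/z6.png',np.hstack([a,b]))
E
```

```text
time: 13.65
tool_pos: [0.5031, -0.1007, 0.0873]
tool_rot: [0.0, 0.425, 0.905, 0.0]
contact_force: [0.1, 0.1, -2.1]
gripper_width: 0.485
grasp_force: 61.1
254.5349970342929 244.28943815102141 [ 0.50311455 -0.10071096  0.08729115] [[-0.639, 0.769, 0.0], [0.769, 0.639, -0.0], [-0.0, 0.0, -1.0]]
crop 164 134 x4
```

View pics/z6.png

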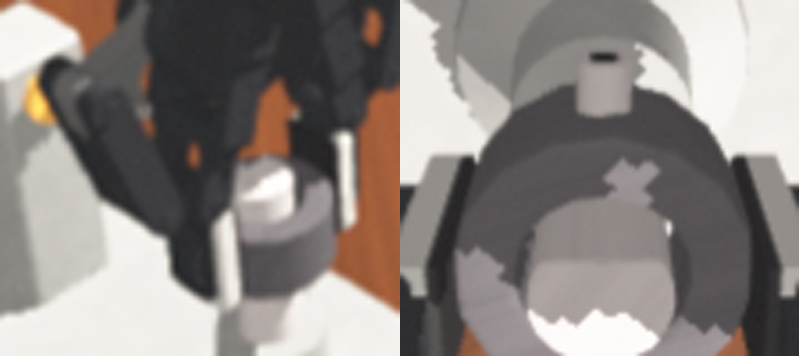

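In the wrist view the screw (column 603), collar (603) and flat (601) are now in line. In the side view the fingers hide the screw, but the collar's lower front rim shows at about (285,297). I'll use that rim to check the height.

```bash
for i in 1 2 3; do python3 shift.py '[[0,0,0,0,0,0,0]]' | grep tool_pos; done
python3 - <<'E'
from h import *; import pickle
p=pickle.load(open('s6.pkl','rb')); f=lambda X:((proj(p,X)-[165,190])*4.444).round(1)
A=np.radians(np.arange(0,360,2)); 
for h in(.088,.090,.092):
    q=np.array([f([.502+.022*np.cos(a),-.099+.022*np.sin(a),h]) for a in A]); print(h,'lowest',q[q[:,1].argmax()])
    q=np.array([f([.502+.022*np.cos(a),-.099+.022*np.sin(a),h+.024]) for a in A]); print('  top rim back',q[q[:,1].argmin()],'front',q[q[:,1].argmax()])
print('shaft top',f([.502,-.099,.12]))
im=cv2.imread('pics/s6.png').astype(int)
for c in(223,226,229,232): print(c,[(r,int(im[r,c].mean())) for r in range(232,265)][::1])
E
```

```text
tool_pos: [0.5032, -0.1007, 0.0873]
tool_pos: [0.5031, -0.1007, 0.0873]
tool_pos: [0.5031, -0.1007, 0.0873]
0.088 lowest [255.8 299.2]
  top rim back [265.9 148.7] front [248.2 238.5]
0.09 lowest [252.9 294.2]
  top rim back [265.6 143.7] front [247.8 233.3]
0.092 lowest [257.5 289.3]
  top rim back [267.6 138.7] front [247.3 228.1]
shaft top [257.  171.6]
223 [(232, 242), (233, 249), (234, 236), (235, 189), (236, 170), (237, 172), (238, 171), (239, 168), (240, 159), (241, 154), (242, 152), (243, 142), (244, 116), (245, 90), (246, 79), (247, 80), (248, 83), (249, 81), (250, 81), (251, 80), (252, 80), (253, 79), (254, 78), (255, 80), (256, 93), (257, 132), (258, 167), (259, 173), (260, 172), (261, 171), (262, 172), (263, 172), (264, 172)]
226 [(232, 253), (233, 246), (234, 227), (235, 209), (236, 207), (237, 205), (238, 204), (239, 188), (240, 160), (241, 149), (242, 148), (243, 140), (244, 116), (245, 91), (246, 83), (247, 83), (248, 82), (249, 81), (250, 82), (251, 82), (252, 85), (253, 85), (254, 83), (255, 85), (256, 105), (257, 142), (258, 169), (259, 173), (260, 174), (261, 173), (262, 174), (263, 177), (264, 178)]
229 [(232, 245), (233, 238), (234, 237), (235, 238), (236, 237), (237, 231), (238, 202), (239, 162), (240, 151), (241, 153), (242, 152), (243, 134), (244, 102), (245, 87), (246, 87), (247, 88), (248, 87), (249, 88), (250, 88), (251, 87), (252, 89), (253, 86), (254, 87), (255, 92), (256, 118), (257, 153), (258, 177), (259, 199), (260, 213), (261, 220), (262, 221), (263, 221), (264, 220)]
232 [(232, 72), (233, 74), (234, 79), (235, 91), (236, 114), (237, 138), (238, 150), (239, 152), (240, 153), (241, 149), (242, 130), (243, 105), (244, 98), (245, 99), (246, 99), (247, 100), (248, 99), (249, 98), (250, 98), (251, 96), (252, 98), (253, 98), (254, 120), (255, 182), (256, 234), (257, 241), (258, 241), (259, 241), (260, 240), (261, 240), (262, 239), (263, 239), (264, 239)]
```

The rise so far is 29.25 mm by TCP, and the side view gives the underside at about 89 to 89.5 mm. One small lift should finish it.

```bash
python3 shift.py '[[0,0,0,-0.0008,0,0,0],[0,0,0,0,0,0,0],[0,0,0,0,0,0,0],[0,0,0,0,0,0,0]]'
python3 -c "
from h import *
s=manip.state();m=q2R(s['tool_rot']).as_matrix();print(s['tool_pos'],np.degrees(np.arctan2(m[1,1],m[0,1])),s['contact_force'])
if abs(s['tool_pos'][2]-.088)<.0008: print(manip.job_done())"
```

```text
time: 14.62
tool_pos: [0.5031, -0.1007, 0.0881]
tool_rot: [-0.0, 0.425, 0.905, 0.0]
contact_force: [0.1, -0.6, -2.1]
gripper_width: 0.485
grasp_force: 61.1
[ 0.50311196 -0.10067319  0.08809496] 39.73024456931403 [ 0.10888572 -0.55156061 -2.11849438]
the job is handed in; nothing more can be done
None
```

I handed the job in at 14.6 s. By my measurements the flat squarely faces the driver (within about 0.5°). The collar is still held in the fingers, its set screw pointing at the driver tip to about 1° and level with it at 102 mm (within about 1 mm), over the middle of the flat.

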